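# Turn a specimen plate face up with a lifter

## Robot

A 6-joint arm with a two-finger parallel gripper is mounted at the origin on the work surface. World frame = base frame: x ahead of the robot, y to its left, z up, the work surface at z = 0. Lengths are in m, angles in rad, forces in N, time in s.
With the tool pointing down it reaches from about 0.35 to 0.875 m from the base axis. Payload 4.2 kg.
Tool frame: the origin (TCP) lies midway between the tips of the shut fingers; the grasp point (between the pads) lies 19 mm behind it; z points along the fingers, y is the line along which they close (so a half turn about z gives the same grasp; the last joint's range is limited). The gripper opens to 87 mm and grips with 3 to 60 N. Pads are 19 mm wide; open, the fingers measure 117 mm over their backs; the gripper's body (75 mm by 190 mm) begins 51 mm behind the grasp point.
Start: joints at [1.574, 0.385, 0.008, 0, -1.194, -0.259], TCP at [0.158, 0.605, 0.199] pointing down, gripper open.
Joint ranges: [-3.14, 3.14], [-1.21, 2.06], [-1.07, 1.41], [-3.16, 2.05], [-2.99, -0.16], [-3.1, 3.1]. Speed limits (rad/s): [2.79, 2.79, 3.14, 3.14, 3.14, 3.14].

## Interface

Orientations are given as a 3x3 rotation matrix whose columns are the frame's x, y, z axes.
In Python, from plant import robot, viewer, search_frame, cut_out, tip_of gives the robot as it stands.
- The arm moves only by the tool send_rows, never from a script. Its argument "series" is a list of rows, each an object of numbers: "dx", "dy", "dz": the shift along the tool's x, y, z in cm; "rx", "ry", "rz": the turn, a rotation vector about the tool's x, y, z in rad; "hand": the finger opening in cm, from 0 to 8.7. In form: [{"dx": .., "dy": .., "dz": .., "rx": .., "ry": .., "rz": .., "hand": ..}, ...]. A call has 1 to 20 rows; each row is the pose to reach, as a shift and turn from the pose commanded when the call began, along the tool's axes at that moment; what a row does not reach only later rows make up. A row lasts 1/10 s, in which the tool goes at most 50 mm and 8.59 degrees, less where a joint would pass 70% of its speed; a pose out of reach is approached as far as the arm can. A call with a gripper value outside its range is refused whole. The fingers move at their own pace and stop on an object; "squeeze" is the grip in N (left out, the last holds). Time passes only in rows, so rows that repeat a pose let the fingers close. It gives the time, the measured TCP pose, the force, the opening and the grip force at its end, in the units of the state.
- robot.read_state(): the state, without advancing time (a new reading comes with each control period).
- viewer.snapshot(name): name is "side" or "top"; returns (picture, depth): 384x512x3 uint8, red, green, blue; 384x512 float32, m along the optical axis (not along the pixel's ray), 0 where there is no reading.
- viewer.camera_params(name): a dict with "fx", "fy", "cx", "cy" (pixels), "D" ([k1, k2, p1, p2, k3] as OpenCV has them; the pictures are not rectified), "R" (3x3) and "t" (3): a world point X has camera coordinates R X + t. Camera axes: x right, y down, z forward; pixel columns grow to the right and rows downward; lengths in m; the calibration is good to about 2 mm. A picture is of the moment at which its call begins. camera_params takes no time and is no camera call.
- robot.sign_off(): hands the job in; it is judged then, once.
Trained networks look in the newest picture that a camera, given by its name, has taken for a name from the list of things; names that differ only in an ending like _2 or _b are one class to them, and where a whole thing is asked for, a point or a joint stands for the part that bears it (a point fixed in the world has none). Each returns a list of dicts, best first, with "confidence" (0 to 1); they miss things now and then, are a little off and sometimes report something else, mostly with a low value. They report only what shows in the picture. A call takes as long as a camera call. They do not tell look-alikes from the thing itself.
- search_frame(camera, label): "rect" ([centre column, centre row, width, height] in pixels, round what is visible of it).
- cut_out(camera, label): "pixels" (384x512 bool, what is visible of it) and "rect" ([centre column, centre row, width, height] in pixels, round what is visible of it).
- tip_of(camera, label): "at" ([row, column] in pixels: a listed point, or the origin of a listed thing).
The state is a dict: "time_s": time; "joint_pos": joint angles; "qd": joint speeds; "joint_torque": joint torques, N m; "tcp_pos": TCP position; "orientation": TCP orientation; "force": force on the tool from outside, world axes, zero at the start; "ft_torque": the same for the moment, N m; "width": opening from 0.0 (shut) to 1.0 (fully open); "grip_force": force on a finger pad.
Only numpy, scipy, OpenCV 4.12 (cv2) and the standard library are available. Lean on these libraries where they do the work, as an engineer would, in place of code of your own. Each camera call takes 0.05 s, during which the arm holds its last target. There are 200 camera calls.

## Task

Take the orange-handled lifter from its rest, slide its blade along the tray's white floor under the plate's near edge, push the plate on until you feel it butt firmly against the step of the green pad (about 5 N, never 10), and only then tip it over with the blade so that it lies on its back on the green pad, polished specimens up. Go by feel and never press or push hard with the lifter; do not touch the plate with the gripper. Then stand the lifter back on its rest as you found it, let go, and leave everything else on the bench alone.

Things in the scene. Friction and masses are not known exactly. Their poses are not given: they have to be found in the camera images.
- lifter: Hand lifter, about 0.13 kg: thin steel blade, 97 (x) by 40 (y) by 2 mm, with an upright orange grip on it, 24 (x) by 16 (y) mm, its top 80 mm above the blade's underside; take it across the 16 mm faces, about 55 mm above the underside. Origin: underside of the blade below the middle of the grip. x points to the blade's tip; the blade reaches 70 mm ahead of the origin, 27 mm behind; z up.
- blade_tip (a point): Middle of the front edge of the lifter's blade, on its underside, 70 mm ahead of the lifter's origin.
- plate: Blue plate, 64 (x) by 84 (y) by 5 mm, about 0.12 kg. Three black specimen discs, 20 mm across, in a row along y at mid-plate, stand 4 mm out of one face: face down at the start, so the long edges hang 4 mm above the floor, with 22 mm free beneath before the discs. Origin: centre, level with the polished faces; z points to the bare back (brass studs): up at the start, down when turned.
- tray: White tray, fixed on a lab jack of varying height. Origin: on top of its white floor, mid-width, at the nominal foot of the step (front of the green pad). x away from the robot, give or take yaw. Floor from x = -170 mm to the step, open at the robot's end; side walls at y = +-60 mm, 10 mm high. The plate lies with its long edges along the step (to 0.12 rad), its far edge 3 to 54 mm before it.
- pad_middle (a point): Nominal middle of the green pad's top, 52 mm beyond the tray origin, 8 mm above the white floor; pad 105 (x) by 116 mm. The pad is clamped anywhere within 14 mm either way along x, this point and the tray origin do not show it: find its upright front, the step, by feel. A plate butted against the step hinges there when its near edge is raised and past upright falls on its back on the pad.
- rest_spot (a point): Point on the wooden lifter rest where the lifter's origin belongs, on the upper surface of its 6 mm thick floor. The rest is fixed, 130 (x, from -45 to +85) by 70 mm, with a 12 mm high rail along each long side, 54 mm apart inside; its x is the direction the blade points.
- mount0: Loose black resin mount, 30 mm across, 20 mm high; origin: centre of its underside. Bystander, to be left alone. Stands on a wooden board, 110 by 150 by 12 mm.
- mount1: Loose green resin mount, 30 mm across, 20 mm high; origin: centre of its underside. Bystander, to be left alone. Stands on a wooden board, 110 by 150 by 12 mm.
- mount2: Loose red resin mount, 30 mm across, 20 mm high; origin: centre of its underside. Bystander, to be left alone. Stands on a wooden board, 110 by 150 by 12 mm.
- wash_bottle: White wash bottle, red cap, 60 mm across, 150 mm high; origin: centre of its underside. Bystander, to be left alone.
- jar: Amber jar, black lid, 68 mm across, 75 mm high; origin: centre of its underside. Bystander, to be left alone.
- dish: Small white dish, 90 mm across, 22 mm high; origin: centre of its underside. Bystander, to be left alone.
There are look-alikes about, which are no part of the job. Of the things shaped like the lifter, the steel one is meant.

How it is judged:
On the way, in this order (a step that is already met when the one before it is completed fails the run):
1. the lifter has been taken off its rest, 30 mm or more clear of it (z of lifter in the frame of rest_spot above 0.03 m), for 0.1 s.
2. the plate, lying flat, is pressed against the step (plate on tray and pad together over 3 N) (contact force between plate and tray above 3 N and angle between plate's own z axis and vertical below 0.1 rad and contact force between lifter and plate above 1 N), for 0.1 s.
3. the plate is tipped up between 0.5 and 1.4 rad, carried by the lifter's blade (angle between plate's own z axis and vertical between 0.5 and 1.4 rad and contact force between lifter and plate above 0.05 N), for 0.1 s.
4. the plate lies at rest on its back on the green pad (angle between plate's own z axis and vertical above 3.05 rad and x of plate in the frame of tray between -0.005 and 0.085 m and z of plate in the frame of tray between 0.014 and 0.019 m and linear speed of plate below 0.02 m/s), for 0.2 s.
At the end, for the whole second after the job is handed in: Plate at rest on its back on the green pad, specimens up (level to 0.09 rad), centre -5 to 85 mm past the tray origin, faces 14 to 19 mm above the wet floor; lifter at rest, upright to 0.12 rad, origin within 15 mm of the rest spot, blade along the rest to 0.2 rad, tip the same way as before (all of step 4 and distance between lifter and rest_spot below 0.015 m and angle between lifter's own z axis and vertical below 0.12 rad and angle between the x axis of lifter and the x axis of rest_spot, either way round below 0.2 rad and x of blade_tip in the frame of rest_spot above 0 m and linear speed of lifter below 0.02 m/s); the robot touches nothing.
It fails at once if the lifter presses on the plate with more than 10 N (contact force between lifter and plate above 10 N).
It fails at once if the lifter presses on the tray or its pad with more than 15 N (contact force between lifter and tray above 15 N).
It fails at once if the robot itself touches the plate (contact force between any of the fingers, the arm and plate above 0.3 N).
It fails at once if a bystander is moved by more than 20 mm (distance of any of mount0, mount1, mount2, wash_bottle, jar, dish from where it was at the start of the episode above 0.02 m).
It also fails if it takes over 72 s, if anything falls off the work surface, if the arm or the gripper's body presses on something with over 40 N, if the wrist force passes 120 N, or if a joint passes its speed limit or range.

## Working session

There is one attempt and no reset: what is moved stays moved. The work goes in short steps, Python scripts to look and compute and a tool call to move; the robot and the scene stay as the last step left them, time stands still between calls to the robot, and variables do not carry over. Pictures are saved under pics/ and viewed, at most 10 in all, crops included, and the job is handed in when it is done.

Besides the shell and the picture viewer there is one more tool, called after "Call:" as name([rows], argument=value, ...), one row to a line, values as JSON. send_rows: Moves the arm, as the interface text tells. Its arguments: {"type":"object","properties":{"series":{"type":"array","items":{"type":"object","properties":{"dx":{"type":"number"},"dy":{"type":"number"},"dz":{"type":"number"},"rx":{"type":"number"},"ry":{"type":"number"},"rz":{"type":"number"},"hand":{"type":"number"}}}},"squeeze":{"type":"number"}},"required":["series"]}

```bash
mkdir -p pics; ls; cat > h.py <<'E'
import numpy as np, cv2
from plant import robot, viewer, search_frame, cut_out, tip_of
def snap(c):
    return viewer.snapshot(c)
def pts(c,uv,depth):
    """world points for pixel array uv (col,row) with depths"""
    p=viewer.camera_params(c); K=np.array([[p['fx'],0,p['cx']],[0,p['fy'],p['cy']],[0,0,1]])
    n=cv2.undistortPoints(np.float64(uv).reshape(-1,1,2),K,np.float64(p['D']))[:,0]
    d=np.float64(depth).reshape(-1,1)
    X=np.c_[n*d,d]
    return (X-np.array(p['t']))@np.array(p['R'])
def mask_pts(c,m,dep):
    r,q=np.nonzero(m&(dep>0)); return pts(c,np.c_[q,r],dep[r,q])
E
python3 - <<'E'
from h import *
ims=[]
for c in('side','top'):
    im,d=snap(c); np.save(f'/tmp/{c}.npy',d); np.save(f'/tmp/{c}_im.npy',im); ims.append(im)
    cv2.imwrite(f'pics/{c}0.png',cv2.resize(im[:,:,::-1],(800,600)))
    for l in('lifter','plate','tray','rest_spot','pad_middle','blade_tip'):
        for r in tip_of(c,l)[:3]:
            a=np.array(r['at']); i,j=a.round().astype(int)
            print(c,l,a.round(),round(r['confidence'],2),pts(c,[a[::-1]],[d[i,j]]).round(3))
print(robot.read_state())
E
```

```text
pics
side lifter [174. 183.] 0.89 [[0.427 0.291 0.022]]
side lifter [162. 154.] 0.86 [[0.397 0.442 0.007]]
side lifter [193. 146.] 0.75 [[0.299 0.296 0.004]]
side plate [197. 285.] 0.57 [[ 0.561 -0.038  0.065]]
side tray [190. 304.] 0.97 [[ 0.635 -0.037  0.057]]
side rest_spot [176. 186.] 0.69 [[0.436 0.291 0.013]]
side pad_middle [182. 319.] 0.8 [[ 0.689 -0.041  0.065]]
side pad_middle [276. 415.] 0.22 [[ 0.63  -0.409  0.026]]
side blade_tip [203. 208.] 0.94 [[0.42  0.136 0.005]]
side blade_tip [172. 202.] 0.87 [[0.494 0.287 0.008]]
side blade_tip [163. 175.] 0.87 [[ 0.458  0.403 -0.001]]
top lifter [234. 111.] 0.97 [[0.394 0.444 0.021]]
top lifter [248. 200.] 0.74 [[0.269 0.026 1.308]]
top lifter [285. 112.] 0.66 [[0.243 0.434 0.025]]
top plate [174. 268.] 0.67 [[ 0.567 -0.034  0.067]]
top plate [154. 268.] 0.66 [[ 0.633 -0.034  0.059]]
top tray [154. 266.] 0.58 [[ 0.633 -0.028  0.053]]
top tray [218. 160.] 0.56 [[0.445 0.295 0.012]]
top rest_spot [220. 157.] 0.81 [[0.434 0.298 0.045]]
top pad_middle [137. 268.] 0.95 [[ 0.686 -0.036  0.063]]
top pad_middle [198. 157.] 0.63 [[0.507 
[... 299 characters left out ...]
+00, -2.58632694e-01]), 'qd': array([-6.52981500e-04,  8.91994692e-04,  1.18659291e-03,  1.38924469e-03,
       -8.28635643e-04,  7.35441103e-05]), 'joint_torque': array([ 3.20056342e-04, -3.90329182e+01,  1.87589121e+01,  4.22362983e+00,
        1.55319128e-02, -1.57249309e-05]), 'tcp_pos': array([0.15808721, 0.60463753, 0.19915075]), 'orientation': array([[ 9.67452652e-01, -2.53052100e-01, -3.69833944e-05],
       [-2.53052101e-01, -9.67452652e-01, -9.50451893e-06],
       [-3.33745445e-05,  1.85538977e-05, -9.99999999e-01]]), 'force': array([ 0.52818378,  0.61160721, -0.65539277]), 'ft_torque': array([-0.03366525,  0.00671977, -0.02022991]), 'grip_force': 0.0, 'width': 1.0013302196892067}
```

View pics/side0.png

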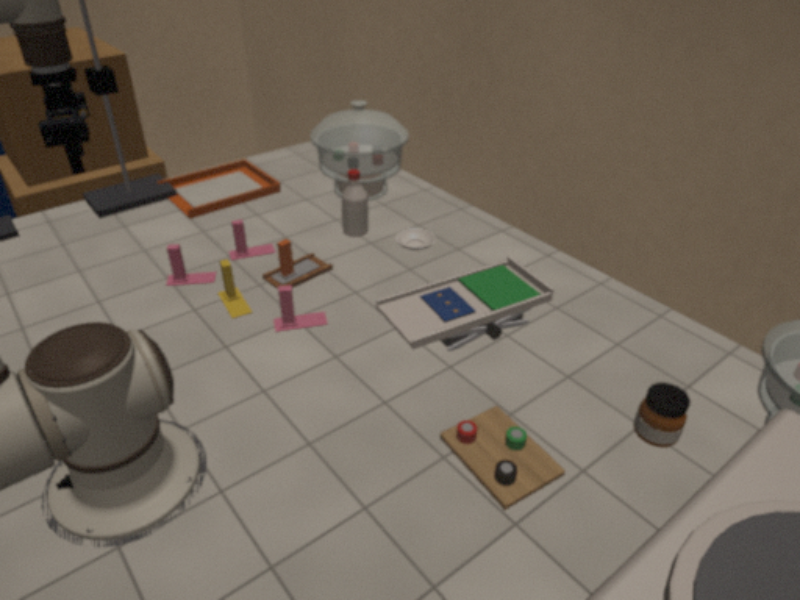

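View pics/top0.png

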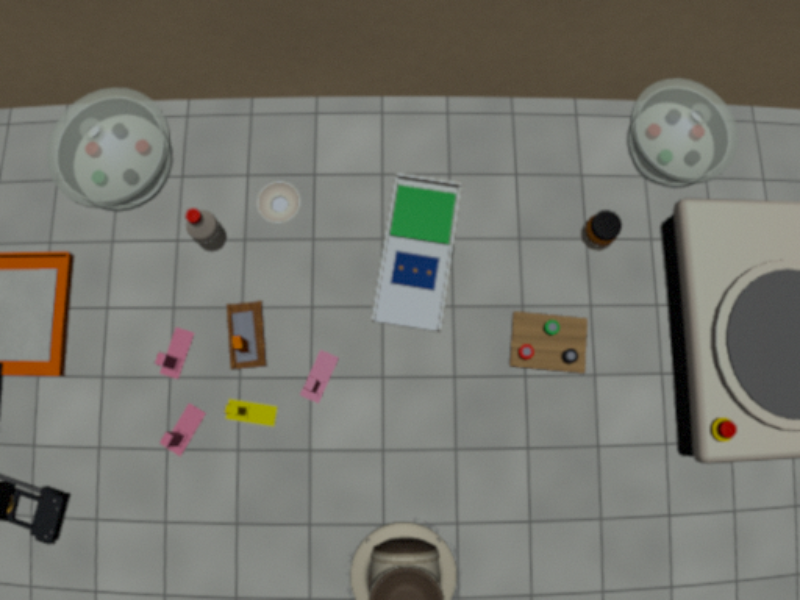

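The side and top views agree. The steel lifter with the orange grip stands on the wooden rest at about (246,335) in the top picture. The blue plate is at (415,270), the green pad at (423,214), and the pink and yellow look-alikes are clear of both. Next I'll measure by colour and depth.

```bash
python3 - <<'E'
from h import *
def rect(P):
    (c,s,a)=cv2.minAreaRect(np.float32(P[:,:2]*1000)); return np.round(c,1),np.round(s,1),round(a,2)
for c in('top','side'):
    im=np.load(f'/tmp/{c}_im.npy');d=np.load(f'/tmp/{c}.npy')
    h,s,v=cv2.split(cv2.cvtColor(im,cv2.COLOR_RGB2HSV).astype(int))
    rr,cc=np.mgrid[:384,:512]
    def roi(x0,x1,y0,y1): return (cc>x0)&(cc<x1)&(rr>y0)&(rr<y1)
    tr=roi(230,300,105,220) if c=='top' else roi(230,360,160,225)
    re=roi(140,178,185,242) if c=='top' else roi(160,220,145,190)
    for n,m in dict(green=tr&(h>45)&(h<80)&(s>120),blue=tr&(h>100)&(h<130)&(s>110),white=tr&(s<60)&(v>120),
       grip=re&(h<14)&(s>165)&(v>120),wood=re&(h<20)&(s>90),steel=re&(s<70)).items():
        P=mask_pts(c,m,d)
        if n=='white' : 
            P=P[(P[:,2]>.03)]
        if n=='steel': P=P[(P[:,2]<.03)&(abs(P[:,0]-.45)<.07)&(abs(P[:,1]-.3)<.02)]
        if len(P)>5: print(c,n,len(P),'med',np.median(P,0).round(4),'z',np.percentile(P[:,2],[5,50,95]).round(4),rect(P))
    b=tr&(h>100)&(h<130)&(s>110); 
    if c=='top':
        for n,m in dict(green=tr&(h>45)&(h<80)&(s>120),blue=b,wood=re&(h<20)&(s>90)).items():
            P=mask_pts(c,m,d)[:,:2]; 
            k=cv2.convexHull(np.float32(P*1000))[:,0]
            q=cv2.approxPolyDP(k.reshape(-1,1,2),8,True)[:,0]; print(n,q.round(0).tolist())
crop=np.load('/tmp/top_im.npy')[100:250,140:305,::-1]
cv2.imwrite('pics/crop.png',cv2.resize(crop,None,fx=3.9,fy=3.9,interpolation=cv2.INTER_CUBIC))
E
```

```text
top green 1168 med [ 0.6848 -0.0413  0.0644] z [0.0601 0.0644 0.0685] (array([685.4, -41.9]), array([112.1, 103.1]), 80.76)
top blue 487 med [ 0.5723 -0.0243  0.0653] z [0.0609 0.0653 0.0694] (array([573.5, -25. ]), array([78.8, 61. ]), 79.86)
top white 2304 med [ 0.5457 -0.0235  0.0572] z [0.0522 0.0572 0.0689] (array([613.4, -30.8]), array([133. , 296.1]), 80.52)
top wood 506 med [0.4454 0.2984 0.0106] z [0.0037 0.0106 0.0862] (array([459.1, 305.4]), array([127.6,  68.4]), 5.74)
top steel 341 med [0.4457 0.3005 0.0077] z [-0.0005  0.0077  0.0145] (array([443.8, 301.3]), array([123.5,  38.4]), 1.36)
green [[743.0, 4.0], [647.0, 20.0], [628.0, -88.0], [728.0, -100.0]]
blue [[606.0, 8.0], [551.0, 18.0], [538.0, -56.0], [594.0, -66.0]]
wood [[523.0, 280.0], [514.0, 345.0], [394.0, 331.0], [400.0, 267.0]]
side green 677 med [ 0.6805 -0.0481  0.065 ] z [0.0631 0.065  0.0669] (array([682.6, -45.5]), array([107.8, 101.1]), 80.77)
side blue 270 med [ 0.5675 -0.0347  0.0659] z [0.0641 0.0659 0.0675] (array([570.5, -30.7]), array([80.6, 57.4]), 78.6)
side white 1382 med [ 0.5332 -0.0237  0.0573] z [0.0551 0.0573 0.0685] (array([611.7, -32.9]), array([136. , 294.4]), 80.94)
side grip 9 med [0.4314 0.3002 0.0866] z [0.0843 0.0866 0.0878] (array([432.8, 298.7]), array([14. ,  9.7]), 3.13)
side wood 394 med [0.4339 0.2951 0.014 ] z [0.0057 0.014  0.0856] (array([449.5, 292.6]), array([302.8, 129.1]), 46.97)
side steel 198 med [0.4412 0.298  0.0085] z [0.0003 0.0085 0.0121] (array([442.6, 300.1]), array([124.5,  39.7]), 0.14)
```

View pics/crop.png

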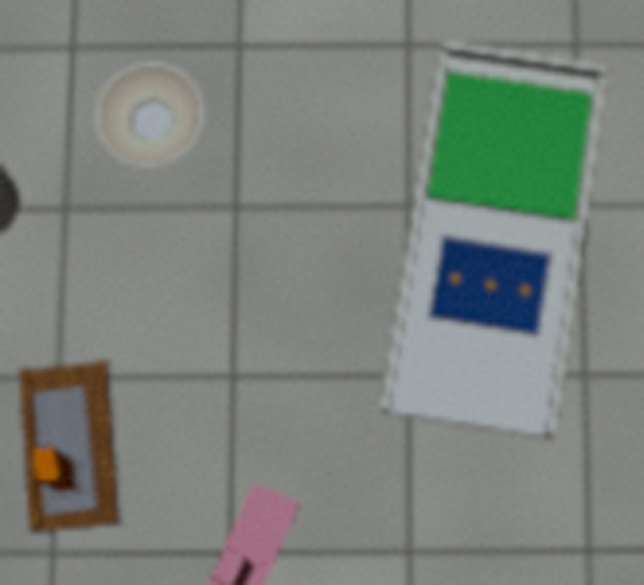

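The crop shows the orange grip at the near end of the rest. The rest is yawed about +6° and the tray about -9°. The plate sits roughly mid-width with its far edge about 25 mm before the pad.

```bash
cat >> h.py <<'E'
def go(p,yaw,s=None):
    """shift (cm, tool axes) and rotation vector to reach TCP p, pointing down, tool x at world yaw"""
    from scipy.spatial.transform import Rotation as R
    s=s or robot.read_state(); O=s['orientation']; c,n=np.cos(yaw),np.sin(yaw)
    T=np.array([[c,n,0],[n,-c,0],[0,0,-1.]])
    print('go',(O.T@(np.array(p)-s['tcp_pos'])*100).round(2),R.from_matrix(O.T@T).as_rotvec().round(4))
E
python3 - <<'E'
from h import *
for c in('top','side'):
    im=np.load(f'/tmp/{c}_im.npy');d=np.load(f'/tmp/{c}.npy')
    P=mask_pts(c,d>0,d); P=P[(abs(P[:,0]-.44)<.06)&(abs(P[:,1]-.3)<.05)]
    for lo in(.03,.05,.075):
        Q=P[(P[:,2]>lo)&(P[:,2]<.12)]
        print(c,lo,len(Q),Q.mean(0).round(4),Q.min(0).round(3),Q.max(0).round(3))
go([.435,.301,.14],np.deg2rad(6.1)); go([.435,.301,.043],np.deg2rad(6.1))
E
```

```text
top 0.03 90 [0.4323 0.3021 0.0732] [0.421 0.296 0.032] [0.447 0.313 0.091]
top 0.05 75 [0.4325 0.3028 0.0797] [0.421 0.296 0.051] [0.447 0.313 0.091]
top 0.075 56 [0.4328 0.3042 0.0855] [0.421 0.296 0.076] [0.445 0.313 0.091]
side 0.03 158 [0.4323 0.2974 0.062 ] [0.421 0.29  0.03 ] [0.448 0.31  0.089]
side 0.05 109 [0.4325 0.2975 0.0718] [0.422 0.29  0.051] [0.448 0.31  0.089]
side 0.075 48 [0.4332 0.2983 0.0834] [0.422 0.29  0.076] [0.448 0.31  0.089]
go [34.47 22.37  5.91] [ 0.      0.     -0.3623]
go [34.47 22.37 15.61] [ 0.      0.     -0.3623]
```

Call:
send_rows([
  {"dx":34.35,"dy":22.3,"dz":0,"rz":-0.362,"hand":5},
  {"dx":34.35,"dy":22.3,"dz":0,"rz":-0.362,"hand":5},
  {"dx":34.35,"dy":22.3,"dz":0,"rz":-0.362,"hand":5},
  {"dx":34.35,"dy":22.3,"dz":0,"rz":-0.362,"hand":5},
  {"dx":34.35,"dy":22.3,"dz":0,"rz":-0.362,"hand":5},
  {"dx":34.35,"dy":22.3,"dz":0,"rz":-0.362,"hand":5},
  {"dx":34.35,"dy":22.3,"dz":0,"rz":-0.362,"hand":5},
  {"dx":34.35,"dy":22.3,"dz":0,"rz":-0.362,"hand":5},
  {"dx":34.35,"dy":22.3,"dz":0,"rz":-0.362,"hand":5},
  {"dx":34.35,"dy":22.3,"dz":5,"rz":-0.362,"hand":5},
  {"dx":34.35,"dy":22.3,"dz":8,"rz":-0.362,"hand":5},
  {"dx":34.35,"dy":22.3,"dz":8,"rz":-0.362,"hand":5},
  {"dx":34.35,"dy":22.3,"dz":8,"rz":-0.362,"hand":5},
])

```text
schema error: expected keys dx, dy, dz, rx, ry, rz, hand
```

Call:
send_rows([
  {"dx":34.35,"dy":22.3,"dz":0,"rx":0,"ry":0,"rz":-0.362,"hand":5},
  {"dx":34.35,"dy":22.3,"dz":0,"rx":0,"ry":0,"rz":-0.362,"hand":5},
  {"dx":34.35,"dy":22.3,"dz":0,"rx":0,"ry":0,"rz":-0.362,"hand":5},
  {"dx":34.35,"dy":22.3,"dz":0,"rx":0,"ry":0,"rz":-0.362,"hand":5},
  {"dx":34.35,"dy":22.3,"dz":0,"rx":0,"ry":0,"rz":-0.362,"hand":5},
  {"dx":34.35,"dy":22.3,"dz":0,"rx":0,"ry":0,"rz":-0.362,"hand":5},
  {"dx":34.35,"dy":22.3,"dz":0,"rx":0,"ry":0,"rz":-0.362,"hand":5},
  {"dx":34.35,"dy":22.3,"dz":0,"rx":0,"ry":0,"rz":-0.362,"hand":5},
  {"dx":34.35,"dy":22.3,"dz":0,"rx":0,"ry":0,"rz":-0.362,"hand":5},
  {"dx":34.35,"dy":22.3,"dz":5,"rx":0,"ry":0,"rz":-0.362,"hand":5},
  {"dx":34.35,"dy":22.3,"dz":8,"rx":0,"ry":0,"rz":-0.362,"hand":5},
  {"dx":34.35,"dy":22.3,"dz":8,"rx":0,"ry":0,"rz":-0.362,"hand":5},
  {"dx":34.35,"dy":22.3,"dz":8,"rx":0,"ry":0,"rz":-0.362,"hand":5},
])

```text
time_s: 2.0
tcp_pos: [0.4344, 0.3026, 0.1199]
orientation: [[0.994, 0.107, 0.001], [0.107, -0.994, -0.0], [0.001, 0.0, -1.0]]
force: [-0.2, -0.1, 0.3]
width: 0.572
grip_force: 0.0
```

Call:
send_rows([
  {"dx":0,"dy":0,"dz":3.5,"rx":0,"ry":0,"rz":0,"hand":5},
  {"dx":0,"dy":0,"dz":6.5,"rx":0,"ry":0,"rz":0,"hand":5},
  {"dx":0,"dy":0,"dz":7.7,"rx":0,"ry":0,"rz":0,"hand":5},
  {"dx":0,"dy":0,"dz":7.7,"rx":0,"ry":0,"rz":0,"hand":5},
  {"dx":0,"dy":0,"dz":7.7,"rx":0,"ry":0,"rz":0,"hand":2.4},
  {"dx":0,"dy":0,"dz":7.7,"rx":0,"ry":0,"rz":0,"hand":2.4},
  {"dx":0,"dy":0,"dz":7.7,"rx":0,"ry":0,"rz":0,"hand":2.4},
  {"dx":0,"dy":0,"dz":7.7,"rx":0,"ry":0,"rz":0,"hand":1},
  {"dx":0,"dy":0,"dz":7.7,"rx":0,"ry":0,"rz":0,"hand":1},
  {"dx":0,"dy":0,"dz":7.7,"rx":0,"ry":0,"rz":0,"hand":1},
  {"dx":0,"dy":0,"dz":7.7,"rx":0,"ry":0,"rz":0,"hand":1},
], squeeze=55)

```text
time_s: 3.1
tcp_pos: [0.4341, 0.3022, 0.0424]
orientation: [[0.994, 0.106, 0.0], [0.106, -0.994, 0.0], [0.0, -0.0, -1.0]]
force: [-1.0, 0.3, 1.4]
width: 0.179
grip_force: 55.0
```

```bash
python3 -c "
from h import *
go([.456,-.009,.16],-.1625)
go([.456,-.009,.104],-.1625)"
```

```text
go [ -1.12  31.17 -11.77] [-0.0003 -0.0003  0.2689]
go [-1.12 31.17 -6.17] [-0.0003 -0.0003  0.2689]
```

Call:
send_rows([
  {"dx":0,"dy":0,"dz":-2,"rx":0,"ry":0,"rz":0,"hand":1},
  {"dx":0,"dy":0,"dz":-5,"rx":0,"ry":0,"rz":0,"hand":1},
  {"dx":0,"dy":0,"dz":-9,"rx":0,"ry":0,"rz":0,"hand":1},
  {"dx":0,"dy":0,"dz":-12,"rx":0,"ry":0,"rz":0,"hand":1},
  {"dx":0,"dy":0,"dz":-12,"rx":0,"ry":0,"rz":0,"hand":1},
  {"dx":0,"dy":0,"dz":-12,"rx":0,"ry":0,"rz":0,"hand":1},
])

```text
time_s: 3.7
tcp_pos: [0.4335, 0.3017, 0.162]
orientation: [[0.994, 0.105, -0.001], [0.105, -0.994, 0.0], [-0.001, -0.001, -1.0]]
force: [-0.5, -0.9, -1.4]
width: 0.18
grip_force: 55.0
```

Call:
send_rows([
  {"dx":-0.2,"dy":5,"dz":0,"rx":0,"ry":0,"rz":0.05,"hand":1},
  {"dx":-0.4,"dy":10,"dz":0,"rx":0,"ry":0,"rz":0.1,"hand":1},
  {"dx":-0.6,"dy":15,"dz":0,"rx":0,"ry":0,"rz":0.15,"hand":1},
  {"dx":-0.8,"dy":20,"dz":0,"rx":0,"ry":0,"rz":0.2,"hand":1},
  {"dx":-1,"dy":25,"dz":0,"rx":0,"ry":0,"rz":0.25,"hand":1},
  {"dx":-1.12,"dy":29,"dz":0,"rx":0,"ry":0,"rz":0.269,"hand":1},
  {"dx":-1.12,"dy":31.17,"dz":0,"rx":0,"ry":0,"rz":0.269,"hand":1},
  {"dx":-1.12,"dy":31.17,"dz":0,"rx":0,"ry":0,"rz":0.269,"hand":1},
  {"dx":-1.12,"dy":31.17,"dz":0,"rx":0,"ry":0,"rz":0.269,"hand":1},
  {"dx":-1.12,"dy":31.17,"dz":3,"rx":0,"ry":0,"rz":0.269,"hand":1},
  {"dx":-1.12,"dy":31.17,"dz":5,"rx":0,"ry":0,"rz":0.269,"hand":1},
  {"dx":-1.12,"dy":31.17,"dz":5.6,"rx":0,"ry":0,"rz":0.269,"hand":1},
  {"dx":-1.12,"dy":31.17,"dz":5.6,"rx":0,"ry":0,"rz":0.269,"hand":1},
  {"dx":-1.12,"dy":31.17,"dz":5.6,"rx":0,"ry":0,"rz":0.269,"hand":1},
])

```text
time_s: 5.1
tcp_pos: [0.4567, -0.0084, 0.1068]
orientation: [[0.987, -0.161, 0.001], [-0.161, -0.987, 0.0], [0.001, -0.0, -1.0]]
force: [0.6, 0.7, -1.2]
width: 0.181
grip_force: 55.0
```

```bash
python3 - <<'E'
from h import *
s=robot.read_state(); print(s['time_s'],s['tcp_pos'].round(4),s['force'].round(2))
im,d=snap('side'); cv2.imwrite('pics/s1.png',cv2.resize(im[140:240,210:370,::-1],(800,500),interpolation=cv2.INTER_CUBIC))
print([ (r['at'],r['confidence']) for r in tip_of('side','blade_tip')])
E
```

```text
5.1 [ 0.4567 -0.0084  0.1068] [ 0.58  0.72 -1.18]
[([195.0, 270.6], 0.84), ([203.4, 208.6], 0.77), ([161.2, 173.4], 0.63), ([202.2, 156.4], 0.63), ([176.6, 137.0], 0.62), ([176.6, 188.4], 0.16)]
```

View pics/s1.png

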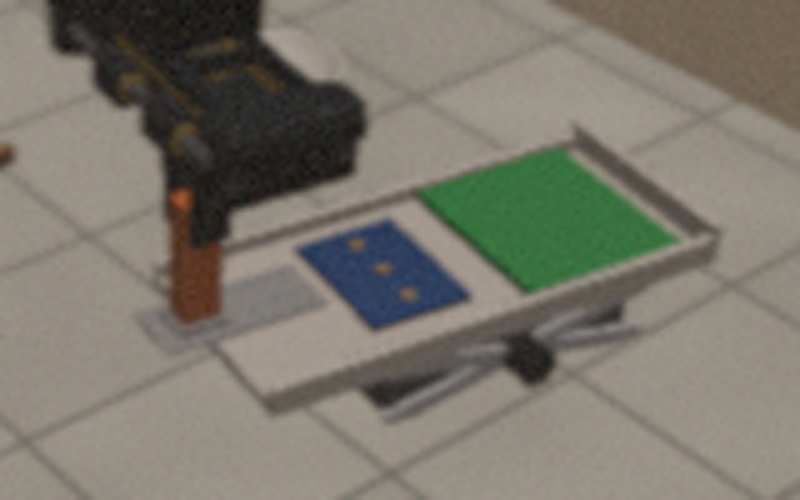

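The picture shows the steel blade held level over the tray mouth, its tip at about (325,295) in this crop. The plate's near edge runs from (300,250) to (375,330), so the tip is clear of it. Next I'll feel for the floor.

Call:
send_rows([
  {"dx":0,"dy":0,"dz":0.5,"rx":0,"ry":0,"rz":0,"hand":1},
  {"dx":0,"dy":0,"dz":0.9,"rx":0,"ry":0,"rz":0,"hand":1},
  {"dx":0,"dy":0,"dz":1.0,"rx":0,"ry":0,"rz":0,"hand":1},
  {"dx":0,"dy":0,"dz":1.05,"rx":0,"ry":0,"rz":0,"hand":1},
  {"dx":0,"dy":0,"dz":1.05,"rx":0,"ry":0,"rz":0,"hand":1},
])

```text
time_s: 5.7
tcp_pos: [0.4559, -0.0092, 0.0956]
orientation: [[0.987, -0.162, -0.0], [-0.162, -0.987, -0.0], [-0.0, 0.0, -1.0]]
force: [-0.7, -0.4, -1.2]
width: 0.177
grip_force: 55.0
```

Call:
send_rows([
  {"dx":0,"dy":0,"dz":0.05,"rx":0,"ry":0,"rz":0,"hand":1},
  {"dx":0,"dy":0,"dz":0.1,"rx":0,"ry":0,"rz":0,"hand":1},
  {"dx":0,"dy":0,"dz":0.1,"rx":0,"ry":0,"rz":0,"hand":1},
])

```text
time_s: 6.0
tcp_pos: [0.4559, -0.0091, 0.0946]
orientation: [[0.987, -0.162, -0.0], [-0.162, -0.987, 0.0], [-0.0, -0.0, -1.0]]
force: [0.5, 0.6, -1.1]
width: 0.178
grip_force: 55.0
```

Call:
send_rows([
  {"dx":0,"dy":0,"dz":0.05,"rx":0,"ry":0,"rz":0,"hand":1},
  {"dx":0,"dy":0,"dz":0.05,"rx":0,"ry":0,"rz":0,"hand":1},
])

```text
time_s: 6.2
tcp_pos: [0.4559, -0.0092, 0.0941]
orientation: [[0.987, -0.162, -0.0], [-0.162, -0.987, -0.0], [-0.0, 0.0, -1.0]]
force: [-0.1, -0.1, -2.2]
width: 0.177
grip_force: 55.0
```

Call:
send_rows([
  {"dx":0,"dy":0,"dz":0.05,"rx":0,"ry":0,"rz":0,"hand":1},
  {"dx":0,"dy":0,"dz":0.05,"rx":0,"ry":0,"rz":0,"hand":1},
])

```text
time_s: 6.4
tcp_pos: [0.4559, -0.0092, 0.0936]
orientation: [[0.987, -0.162, -0.0], [-0.162, -0.987, -0.0], [-0.0, 0.0, -1.0]]
force: [-0.8, -0.7, -1.2]
width: 0.179
grip_force: 55.0
```

Call:
send_rows([
  {"dx":0,"dy":0,"dz":0.05,"rx":0,"ry":0,"rz":0,"hand":1},
  {"dx":0,"dy":0,"dz":0.05,"rx":0,"ry":0,"rz":0,"hand":1},
])

```text
time_s: 6.6
tcp_pos: [0.4558, -0.0091, 0.0931]
orientation: [[0.987, -0.162, -0.0], [-0.162, -0.987, -0.0], [-0.0, 0.0, -1.0]]
force: [-0.4, 0.5, -2.0]
width: 0.177
grip_force: 55.0
```

Call:
send_rows([
  {"dx":0,"dy":0,"dz":0.04,"rx":0,"ry":0,"rz":0,"hand":1},
  {"dx":0,"dy":0,"dz":0.04,"rx":0,"ry":0,"rz":0,"hand":1},
])

```text
time_s: 6.8
tcp_pos: [0.4559, -0.0092, 0.0927]
orientation: [[0.987, -0.162, -0.0], [-0.162, -0.987, -0.0], [-0.0, 0.0, -1.0]]
force: [-1.5, -0.2, -0.5]
width: 0.183
grip_force: 55.0
```

Call:
send_rows([
  {"dx":0,"dy":0,"dz":0.04,"rx":0,"ry":0,"rz":0,"hand":1},
  {"dx":0,"dy":0,"dz":0.04,"rx":0,"ry":0,"rz":0,"hand":1},
])

```text
time_s: 7.0
tcp_pos: [0.456, -0.0091, 0.0924]
orientation: [[0.987, -0.162, 0.0], [-0.162, -0.987, -0.0], [0.0, -0.0, -1.0]]
force: [-0.1, -1.0, -0.8]
width: 0.18
grip_force: 55.0
```

Call:
send_rows([
  {"dx":0,"dy":0,"dz":0.04,"rx":0,"ry":0,"rz":0,"hand":1},
  {"dx":0,"dy":0,"dz":0.04,"rx":0,"ry":0,"rz":0,"hand":1},
])

```text
time_s: 7.2
tcp_pos: [0.4559, -0.0091, 0.0922]
orientation: [[0.987, -0.162, 0.0], [-0.162, -0.987, -0.0], [0.0, 0.0, -1.0]]
force: [-1.6, 0.7, 2.6]
width: 0.179
grip_force: 55.0
```

Call:
send_rows([
  {"dx":0,"dy":0,"dz":-0.07,"rx":0,"ry":0,"rz":0,"hand":1},
  {"dx":0.2,"dy":0,"dz":-0.07,"rx":0,"ry":0,"rz":0,"hand":1},
  {"dx":0.5,"dy":0,"dz":-0.07,"rx":0,"ry":0,"rz":0,"hand":1},
  {"dx":0.8,"dy":0,"dz":-0.07,"rx":0,"ry":0,"rz":0,"hand":1},
  {"dx":1.1,"dy":0,"dz":-0.07,"rx":0,"ry":0,"rz":0,"hand":1},
  {"dx":1.3,"dy":0,"dz":-0.07,"rx":0,"ry":0,"rz":0,"hand":1},
  {"dx":1.5,"dy":0,"dz":-0.07,"rx":0,"ry":0,"rz":0,"hand":1},
  {"dx":1.7,"dy":0,"dz":-0.07,"rx":0,"ry":0,"rz":0,"hand":1},
  {"dx":1.9,"dy":0,"dz":-0.07,"rx":0,"ry":0,"rz":0,"hand":1},
  {"dx":2.1,"dy":0,"dz":-0.07,"rx":0,"ry":0,"rz":0,"hand":1},
  {"dx":2.3,"dy":0,"dz":-0.07,"rx":0,"ry":0,"rz":0,"hand":1},
  {"dx":2.5,"dy":0,"dz":-0.07,"rx":0,"ry":0,"rz":0,"hand":1},
  {"dx":2.5,"dy":0,"dz":-0.07,"rx":0,"ry":0,"rz":0,"hand":1},
])

```text
time_s: 8.5
tcp_pos: [0.4809, -0.0132, 0.0927]
orientation: [[0.987, -0.162, 0.0], [-0.162, -0.987, 0.0], [0.0, -0.0, -1.0]]
force: [0.7, 0.1, -2.3]
width: 0.18
grip_force: 55.0
```

```bash
python3 - <<'E'
from h import *
f=[]
ims=[]
for c,b in(('side',(150,220,220,340)),('top',(110,210,235,300))):
    im,d=snap(c); s=robot.read_state(); f.append(s['force']); 
    h,S,v=cv2.split(cv2.cvtColor(im,cv2.COLOR_RGB2HSV).astype(int)); m=(h>100)&(h<130)&(S>110)&(d>0); rr,cc=np.mgrid[:384,:512]
    m&=(rr>105)&(rr<225)&(cc>230)&(cc<360)
    P=mask_pts(c,m,d); P=P[(P[:,2]>.05)&(P[:,2]<.08)]; print(c,len(P),np.median(P,0).round(4),cv2.minAreaRect(np.float32(P[:,:2]*1000)))
    r=b; ims.append(cv2.resize(im[r[0]:r[1],r[2]:r[3],::-1],(400,400),interpolation=cv2.INTER_CUBIC))
cv2.imwrite('pics/s2.png',np.hstack(ims)); print(np.array(f).round(2),s['tcp_pos'])
E
```

```text
side 290 [ 0.5667 -0.0316  0.0661] ((569.8901977539062, -30.028026580810547), (80.13983917236328, 57.599334716796875), 77.76924896240234)Traceback (most recent call last):
  File "<stdin>", line 8, in <module>
  File "h.py", line 13, in mask_pts
    r,q=np.nonzero(m&(dep>0)); return pts(c,np.c_[q,r],dep[r,q])
                                      ~~~^^^^^^^^^^^^^^^^^^^^^^^
  File "h.py", line 8, in pts
    n=cv2.undistortPoints(np.float64(uv).reshape(-1,1,2),K,np.float64(p['D']))[:,0]
      ~~~~~~~~~~~~~~~~~~~^^^^^^^^^^^^^^^^^^^^^^^^^^^^^^^^^^^^^^^^^^^^^^^^^^^^^
cv2.error: OpenCV(4.12.0) /io/opencv/modules/calib3d/src/undistort.dispatch.cpp:347: error: (-215:Assertion failed) CV_IS_MAT(_src) && CV_IS_MAT(_dst) && (_src->rows == 1 || _src->cols == 1) && (_dst->rows == 1 || _dst->cols == 1) && _src->cols + _src->rows - 1 == _dst->rows + _dst->cols - 1 && (CV_MAT_TYPE(_src->type) == CV_32FC2 || CV_MAT_TYPE(_src->type) == CV_64FC2) && (CV_MAT_TYPE(_dst->type) == CV_32FC2 || CV_MAT_TYPE(_dst->type) == CV_64FC2) in function 'cvUndistortPointsInternal'
```

Call:
send_rows([
  {"dx":0.2,"dy":0,"dz":0,"rx":0,"ry":0,"rz":0,"hand":1},
  {"dx":0.4,"dy":0,"dz":0,"rx":0,"ry":0,"rz":0,"hand":1},
  {"dx":0.6,"dy":0,"dz":0,"rx":0,"ry":0,"rz":0,"hand":1},
  {"dx":0.8,"dy":0,"dz":0,"rx":0,"ry":0,"rz":0,"hand":1},
  {"dx":1.0,"dy":0,"dz":0,"rx":0,"ry":0,"rz":0,"hand":1},
  {"dx":1.2,"dy":0,"dz":0,"rx":0,"ry":0,"rz":0,"hand":1},
  {"dx":1.4,"dy":0,"dz":0,"rx":0,"ry":0,"rz":0,"hand":1},
  {"dx":1.6,"dy":0,"dz":0,"rx":0,"ry":0,"rz":0,"hand":1},
  {"dx":1.8,"dy":0,"dz":0,"rx":0,"ry":0,"rz":0,"hand":1},
  {"dx":2.0,"dy":0,"dz":0,"rx":0,"ry":0,"rz":0,"hand":1},
])

```text
time_s: 9.6
tcp_pos: [0.5002, -0.0165, 0.0926]
orientation: [[0.987, -0.162, -0.0], [-0.162, -0.987, -0.0], [-0.0, 0.0, -1.0]]
force: [-0.8, -0.7, -1.0]
width: 0.176
grip_force: 55.0
```

```bash
cat > look.py <<'E'
from h import *
import sys
im,d=snap('side'); s=robot.read_state()
h,S,v=cv2.split(cv2.cvtColor(im,cv2.COLOR_RGB2HSV).astype(int)); rr,cc=np.mgrid[:384,:512]
m=(h>100)&(h<130)&(S>110)&(d>0)&(rr>120)&(rr<225)&(cc>230)&(cc<360)
if m.sum()>3:
    P=mask_pts('side',m,d); print(len(P),np.median(P,0).round(4),cv2.minAreaRect(np.float32(P[:,:2]*1000)))
print(s['time_s'],s['force'].round(2),s['tcp_pos'].round(4))
if len(sys.argv)>1: cv2.imwrite(sys.argv[1],cv2.resize(im[140:240,210:370,::-1],(800,500),interpolation=cv2.INTER_CUBIC))
E
python3 look.py pics/s3.png
```

```text
295 [ 0.5733 -0.0338  0.0659] ((576.3034057617188, -30.6220703125), (79.82654571533203, 59.129615783691406), 80.80648803710938)
9.65 [-0.21  0.09 -1.19] [ 0.5008 -0.0165  0.0926]
```

View pics/s3.png

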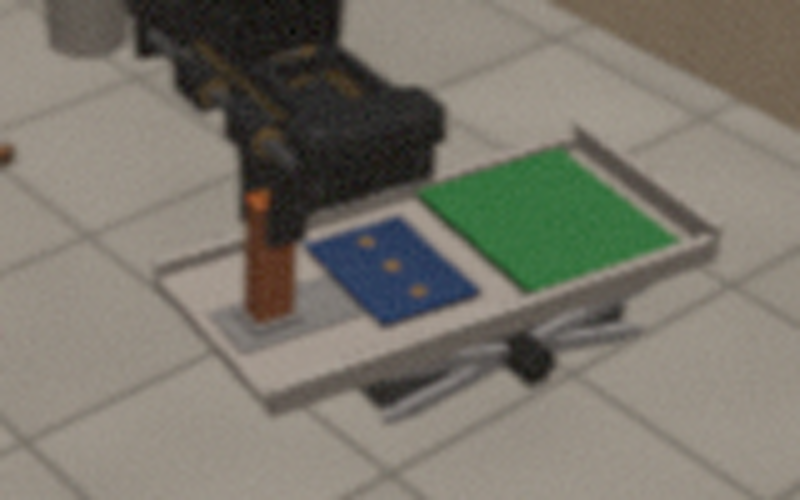

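The blade is well under the plate's near edge at about (355,290), and the plate has moved on about 6 mm, so the tip is against the discs. About 22 mm is left to the pad. I'll push on slowly.

Call:
send_rows([
  {"dx":0.2,"dy":0,"dz":0,"rx":0,"ry":0,"rz":0,"hand":1},
  {"dx":0.4,"dy":0,"dz":0,"rx":0,"ry":0,"rz":0,"hand":1},
  {"dx":0.6,"dy":0,"dz":0,"rx":0,"ry":0,"rz":0,"hand":1},
  {"dx":0.8,"dy":0,"dz":0,"rx":0,"ry":0,"rz":0,"hand":1},
  {"dx":1.0,"dy":0,"dz":0,"rx":0,"ry":0,"rz":0,"hand":1},
  {"dx":1.15,"dy":0,"dz":0,"rx":0,"ry":0,"rz":0,"hand":1},
  {"dx":1.3,"dy":0,"dz":0,"rx":0,"ry":0,"rz":0,"hand":1},
  {"dx":1.4,"dy":0,"dz":0,"rx":0,"ry":0,"rz":0,"hand":1},
  {"dx":1.5,"dy":0,"dz":0,"rx":0,"ry":0,"rz":0,"hand":1},
])

```text
time_s: 10.55
tcp_pos: [0.5151, -0.0189, 0.0926]
orientation: [[0.987, -0.162, -0.0], [-0.162, -0.987, 0.0], [-0.0, -0.0, -1.0]]
force: [-0.3, 0.7, -1.3]
width: 0.179
grip_force: 55.0
```

Call:
send_rows([
  {"dx":0.05,"dy":0,"dz":0,"rx":0,"ry":0,"rz":0,"hand":1},
  {"dx":0.1,"dy":0,"dz":0,"rx":0,"ry":0,"rz":0,"hand":1},
  {"dx":0.1,"dy":0,"dz":0,"rx":0,"ry":0,"rz":0,"hand":1},
])

```text
time_s: 10.85
tcp_pos: [0.5162, -0.019, 0.0927]
orientation: [[0.987, -0.162, 0.0], [-0.162, -0.987, -0.0], [0.0, -0.0, -1.0]]
force: [-1.9, -0.1, -1.0]
width: 0.175
grip_force: 55.0
```

Call:
send_rows([
  {"dx":0.05,"dy":0,"dz":0,"rx":0,"ry":0,"rz":0,"hand":1},
  {"dx":0.1,"dy":0,"dz":0,"rx":0,"ry":0,"rz":0,"hand":1},
  {"dx":0.1,"dy":0,"dz":0,"rx":0,"ry":0,"rz":0,"hand":1},
])

```text
time_s: 11.15
tcp_pos: [0.5172, -0.0192, 0.0927]
orientation: [[0.987, -0.162, 0.0], [-0.162, -0.987, -0.0], [0.0, -0.0, -1.0]]
force: [-0.4, 0.3, -1.8]
width: 0.178
grip_force: 54.9
```

```bash
python3 look.py
```

```text
319 [ 0.5933 -0.0375  0.0658] ((598.7911376953125, -35.52640151977539), (80.42914581298828, 71.17134094238281), 81.74272155761719)
11.2 [-0.96  0.2  -1.73] [ 0.5172 -0.0192  0.0927]
```

Call:
send_rows([
  {"dx":0.05,"dy":0,"dz":0,"rx":0,"ry":0,"rz":0,"hand":1},
  {"dx":0.1,"dy":0,"dz":0,"rx":0,"ry":0,"rz":0,"hand":1},
  {"dx":0.1,"dy":0,"dz":0,"rx":0,"ry":0,"rz":0,"hand":1},
])

```text
time_s: 11.5
tcp_pos: [0.5182, -0.0193, 0.0927]
orientation: [[0.987, -0.162, 0.0], [-0.162, -0.987, -0.0], [0.0, -0.0, -1.0]]
force: [-0.6, -0.1, -1.7]
width: 0.178
grip_force: 55.0
```

Call:
send_rows([
  {"dx":0.05,"dy":0,"dz":0,"rx":0,"ry":0,"rz":0,"hand":1},
  {"dx":0.05,"dy":0,"dz":0,"rx":0,"ry":0,"rz":0,"hand":1},
])

```text
time_s: 11.7
tcp_pos: [0.5186, -0.0194, 0.0927]
orientation: [[0.987, -0.162, 0.0], [-0.162, -0.987, 0.0], [0.0, -0.0, -1.0]]
force: [-0.3, -1.0, -1.1]
width: 0.179
grip_force: 55.0
```

Call:
send_rows([
  {"dx":0.05,"dy":0,"dz":0,"rx":0,"ry":0,"rz":0,"hand":1},
  {"dx":0.05,"dy":0,"dz":0,"rx":0,"ry":0,"rz":0,"hand":1},
])

```text
time_s: 11.9
tcp_pos: [0.5191, -0.0195, 0.0927]
orientation: [[0.987, -0.162, 0.0], [-0.162, -0.987, 0.0], [0.0, -0.0, -1.0]]
force: [0.5, 0.8, -1.9]
width: 0.177
grip_force: 55.0
```

Call:
send_rows([
  {"dx":0.03,"dy":0,"dz":0,"rx":0,"ry":0,"rz":0,"hand":1},
  {"dx":0.03,"dy":0,"dz":0,"rx":0,"ry":0,"rz":0,"hand":1},
])

```text
time_s: 12.1
tcp_pos: [0.5194, -0.0196, 0.0927]
orientation: [[0.987, -0.162, 0.0], [-0.162, -0.987, -0.0], [0.0, 0.0, -1.0]]
force: [-1.2, -0.9, -2.0]
width: 0.181
grip_force: 55.0
```

Call:
send_rows([
  {"dx":0.05,"dy":0,"dz":0,"rx":0,"ry":0,"rz":0,"hand":1},
  {"dx":0.05,"dy":0,"dz":0,"rx":0,"ry":0,"rz":0,"hand":1},
])

```text
time_s: 12.3
tcp_pos: [0.5199, -0.0197, 0.0926]
orientation: [[0.987, -0.162, 0.0], [-0.162, -0.987, -0.0], [0.0, 0.0, -1.0]]
force: [-0.5, -0.4, -0.8]
width: 0.177
grip_force: 55.0
```

Call:
send_rows([
  {"dx":0.03,"dy":0,"dz":0,"rx":0,"ry":0,"rz":0,"hand":1},
  {"dx":0.03,"dy":0,"dz":0,"rx":0,"ry":0,"rz":0,"hand":1},
])

```text
time_s: 12.5
tcp_pos: [0.5202, -0.0197, 0.0927]
orientation: [[0.987, -0.162, 0.0], [-0.162, -0.987, -0.0], [0.0, 0.0, -1.0]]
force: [0.1, 0.2, -1.8]
width: 0.176
grip_force: 55.0
```

Call:
send_rows([
  {"dx":0.05,"dy":0,"dz":0,"rx":0,"ry":0,"rz":0,"hand":1},
  {"dx":0.05,"dy":0,"dz":0,"rx":0,"ry":0,"rz":0,"hand":1},
])

```text
time_s: 12.7
tcp_pos: [0.5207, -0.0198, 0.0927]
orientation: [[0.987, -0.162, 0.0], [-0.162, -0.987, -0.0], [0.0, -0.0, -1.0]]
force: [-0.5, 0.2, -1.5]
width: 0.174
grip_force: 55.0
```

Call:
send_rows([
  {"dx":0.03,"dy":0,"dz":0,"rx":0,"ry":0,"rz":0,"hand":1},
  {"dx":0.03,"dy":0,"dz":0,"rx":0,"ry":0,"rz":0,"hand":1},
])

```text
time_s: 12.9
tcp_pos: [0.521, -0.0198, 0.0926]
orientation: [[0.987, -0.162, 0.0], [-0.162, -0.987, -0.0], [0.0, 0.0, -1.0]]
force: [-0.7, 0.4, -1.2]
width: 0.181
grip_force: 55.0
```

```bash
python3 look.py pics/s4.png
```

```text
301 [ 0.5978 -0.0376  0.0659] ((598.953857421875, -34.28919982910156), (80.25698852539062, 61.48440170288086), 80.9627685546875)
12.95 [-1.04  0.33 -2.56] [ 0.521  -0.0198  0.0927]
```

View pics/s4.png

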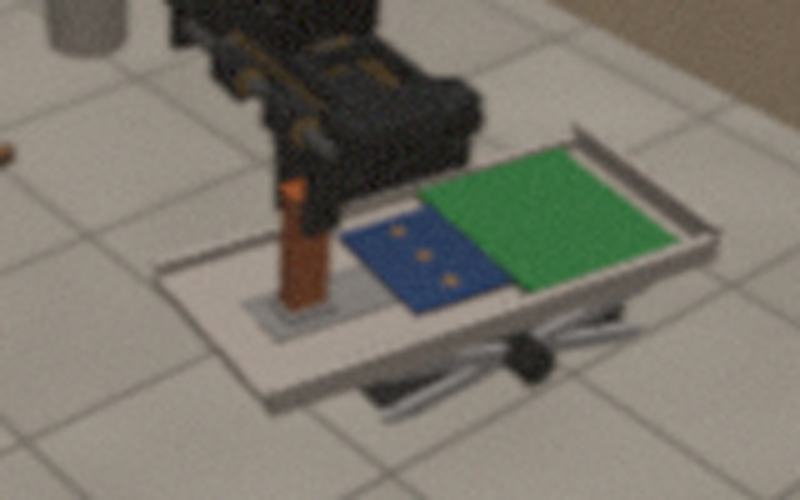

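The plate's far edge, from about (430,205) to (510,285), is now nearly touching the pad's front. I'll continue in fine steps.

Call:
send_rows([
  {"dx":0.04,"dy":0,"dz":0,"rx":0,"ry":0,"rz":0,"hand":1},
  {"dx":0.04,"dy":0,"dz":0,"rx":0,"ry":0,"rz":0,"hand":1},
])

```text
time_s: 13.15
tcp_pos: [0.5214, -0.0199, 0.0927]
orientation: [[0.987, -0.162, 0.0], [-0.162, -0.987, -0.0], [0.0, 0.0, -1.0]]
force: [-0.9, -0.4, -2.5]
width: 0.181
grip_force: 55.0
```

Call:
send_rows([
  {"dx":0.03,"dy":0,"dz":0,"rx":0,"ry":0,"rz":0,"hand":1},
  {"dx":0.03,"dy":0,"dz":0,"rx":0,"ry":0,"rz":0,"hand":1},
])

```text
time_s: 13.35
tcp_pos: [0.5217, -0.0199, 0.0926]
orientation: [[0.987, -0.162, -0.0], [-0.162, -0.987, 0.0], [-0.0, 0.0, -1.0]]
force: [-1.1, -0.0, -1.2]
width: 0.183
grip_force: 55.0
```

Call:
send_rows([
  {"dx":0.04,"dy":0,"dz":0,"rx":0,"ry":0,"rz":0,"hand":1},
  {"dx":0.04,"dy":0,"dz":0,"rx":0,"ry":0,"rz":0,"hand":1},
])

```text
time_s: 13.55
tcp_pos: [0.5221, -0.02, 0.0926]
orientation: [[0.987, -0.162, 0.0], [-0.162, -0.987, -0.0], [0.0, 0.0, -1.0]]
force: [-0.6, -0.5, -2.2]
width: 0.179
grip_force: 55.0
```

Call:
send_rows([
  {"dx":0.03,"dy":0,"dz":0,"rx":0,"ry":0,"rz":0,"hand":1},
  {"dx":0.03,"dy":0,"dz":0,"rx":0,"ry":0,"rz":0,"hand":1},
])

```text
time_s: 13.75
tcp_pos: [0.5224, -0.02, 0.0927]
orientation: [[0.987, -0.162, 0.0], [-0.162, -0.987, -0.0], [0.0, 0.0, -1.0]]
force: [0.2, 0.7, -1.6]
width: 0.177
grip_force: 55.0
```

Call:
send_rows([
  {"dx":0.04,"dy":0,"dz":0,"rx":0,"ry":0,"rz":0,"hand":1},
  {"dx":0.04,"dy":0,"dz":0,"rx":0,"ry":0,"rz":0,"hand":1},
])

```text
time_s: 13.95
tcp_pos: [0.5228, -0.0201, 0.0927]
orientation: [[0.987, -0.162, 0.0], [-0.162, -0.987, 0.0], [0.0, -0.0, -1.0]]
force: [-1.0, -0.6, -1.7]
width: 0.178
grip_force: 55.0
```

Call:
send_rows([
  {"dx":0.03,"dy":0,"dz":0,"rx":0,"ry":0,"rz":0,"hand":1},
  {"dx":0.03,"dy":0,"dz":0,"rx":0,"ry":0,"rz":0,"hand":1},
])

```text
time_s: 14.15
tcp_pos: [0.523, -0.0202, 0.0926]
orientation: [[0.987, -0.162, -0.0], [-0.162, -0.987, -0.0], [-0.0, 0.0, -1.0]]
force: [-1.1, -0.4, -1.5]
width: 0.177
grip_force: 55.0
```

Call:
send_rows([
  {"dx":0.04,"dy":0,"dz":0,"rx":0,"ry":0,"rz":0,"hand":1},
  {"dx":0.04,"dy":0,"dz":0,"rx":0,"ry":0,"rz":0,"hand":1},
])

```text
time_s: 14.35
tcp_pos: [0.5232, -0.0203, 0.0926]
orientation: [[0.987, -0.162, -0.0], [-0.162, -0.987, -0.0], [-0.0, 0.0, -1.0]]
force: [-1.3, 1.1, -0.9]
width: 0.179
grip_force: 55.0
```

Call:
send_rows([
  {"dx":0.03,"dy":0,"dz":0,"rx":0,"ry":0,"rz":0,"hand":1},
  {"dx":0.03,"dy":0,"dz":0,"rx":0,"ry":0,"rz":0,"hand":1},
])

```text
time_s: 14.55
tcp_pos: [0.5234, -0.0203, 0.0926]
orientation: [[0.987, -0.162, -0.001], [-0.162, -0.987, -0.0], [-0.001, 0.0, -1.0]]
force: [-0.7, -0.1, -0.7]
width: 0.175
grip_force: 55.0
```

```bash
python3 - <<'E'
from h import *
for i in range(3):
    snap('top'); s=robot.read_state(); print(s['time_s'],s['force'].round(2),s['ft_torque'].round(3),s['tcp_pos'].round(5))
E
```

```text
14.6 [-1.64 -0.94 -0.07] [0.013 0.561 0.013] [ 0.52348 -0.02035  0.09263]
14.65 [-1.18 -0.57 -0.25] [0.014 0.595 0.02 ] [ 0.52348 -0.02035  0.09262]
14.7 [-1.79  0.21 -1.13] [ 0.005  0.604 -0.048] [ 0.52345 -0.02034  0.0926 ]
```

Call:
send_rows([
  {"dx":0.02,"dy":0,"dz":0,"rx":0,"ry":0,"rz":0,"hand":1},
  {"dx":0.02,"dy":0,"dz":0,"rx":0,"ry":0,"rz":0,"hand":1},
  {"dx":0.02,"dy":0,"dz":0,"rx":0,"ry":0,"rz":0,"hand":1},
])

```text
time_s: 15.0
tcp_pos: [0.5236, -0.0204, 0.0926]
orientation: [[0.987, -0.162, -0.001], [-0.162, -0.987, -0.0], [-0.001, 0.0, -1.0]]
force: [-2.0, 0.3, -0.2]
width: 0.176
grip_force: 55.0
```

Call:
send_rows([
  {"dx":0.03,"dy":0,"dz":0,"rx":0,"ry":0,"rz":0,"hand":1},
  {"dx":0.03,"dy":0,"dz":0,"rx":0,"ry":0,"rz":0,"hand":1},
  {"dx":0.03,"dy":0,"dz":0,"rx":0,"ry":0,"rz":0,"hand":1},
])

```text
time_s: 15.3
tcp_pos: [0.5238, -0.0204, 0.0927]
orientation: [[0.987, -0.162, -0.001], [-0.162, -0.987, -0.0], [-0.001, 0.0, -1.0]]
force: [-3.5, -0.3, 0.9]
width: 0.177
grip_force: 55.0
```

```bash
cat >f.py <<'E'
from h import *
a=[]
for i in range(4):
    snap('top'); s=robot.read_state(); a.append(np.r_[s['force'],s['ft_torque']])
print(s['time_s'],np.mean(a,0).round(2),s['tcp_pos'].round(5),s['orientation'][:,2].round(4))
E
python3 f.py
```

```text
15.5 [-3.55  0.23  1.03  0.04  1.26 -0.02] [ 0.52381 -0.02043  0.0926 ] [-8.e-04 -2.e-04 -1.e+00]
```

Call:
send_rows([
  {"dx":0.03,"dy":0,"dz":0,"rx":0,"ry":0,"rz":0,"hand":1},
  {"dx":0.03,"dy":0,"dz":0,"rx":0,"ry":0,"rz":0,"hand":1},
  {"dx":0.03,"dy":0,"dz":0,"rx":0,"ry":0,"rz":0,"hand":1},
])

```text
time_s: 15.8
tcp_pos: [0.5239, -0.0205, 0.0926]
orientation: [[0.987, -0.162, -0.001], [-0.162, -0.987, -0.0], [-0.001, 0.0, -1.0]]
force: [-5.2, 0.9, 2.3]
width: 0.177
grip_force: 55.0
```

```bash
python3 f.py
```

```text
16.0 [-5.57  0.62  2.59  0.15  1.58 -0.03] [ 0.52392 -0.02045  0.09265] [-1.2e-03 -1.0e-04 -1.0e+00]
```

It is butted firmly at about 5 N. Now I'll back off a few mm and raise the blade along the arc.

Call:
send_rows([
  {"dx":-0.06,"dy":0,"dz":0,"rx":0,"ry":0,"rz":0,"hand":1},
  {"dx":-0.2,"dy":0,"dz":0,"rx":0,"ry":0,"rz":0,"hand":1},
  {"dx":-0.4,"dy":0,"dz":-0.1,"rx":0,"ry":0,"rz":0,"hand":1},
  {"dx":-0.45,"dy":0,"dz":-0.3,"rx":0,"ry":0,"rz":0,"hand":1},
  {"dx":-0.47,"dy":0,"dz":-0.5,"rx":0,"ry":0,"rz":0,"hand":1},
  {"dx":-0.5,"dy":0,"dz":-0.75,"rx":0,"ry":0,"rz":0,"hand":1},
  {"dx":-0.5,"dy":0,"dz":-1.0,"rx":0,"ry":0,"rz":0,"hand":1},
  {"dx":-0.5,"dy":0,"dz":-1.2,"rx":0,"ry":0,"rz":0,"hand":1},
  {"dx":-0.5,"dy":0,"dz":-1.2,"rx":0,"ry":0,"rz":0,"hand":1},
])

```text
time_s: 16.9
tcp_pos: [0.5198, -0.0195, 0.105]
orientation: [[0.987, -0.162, 0.001], [-0.162, -0.987, 0.0], [0.001, -0.0, -1.0]]
force: [0.0, -0.2, -3.2]
width: 0.181
grip_force: 54.9
```

```bash
python3 f.py; python3 look.py pics/s5.png
```

```text
17.1 [-0.06 -0.01 -2.68 -0.04  0.05 -0.  ] [ 0.51945 -0.0196   0.10451] [-3.e-04 -0.e+00 -1.e+00]
202 [ 0.596  -0.0367  0.073 ] ((600.9884643554688, -36.43883514404297), (76.45116424560547, 60.623348236083984), 79.8499984741211)
17.15 [ 1.18 -0.38 -2.4 ] [ 0.5195 -0.0196  0.1045]
```

View pics/s5.png

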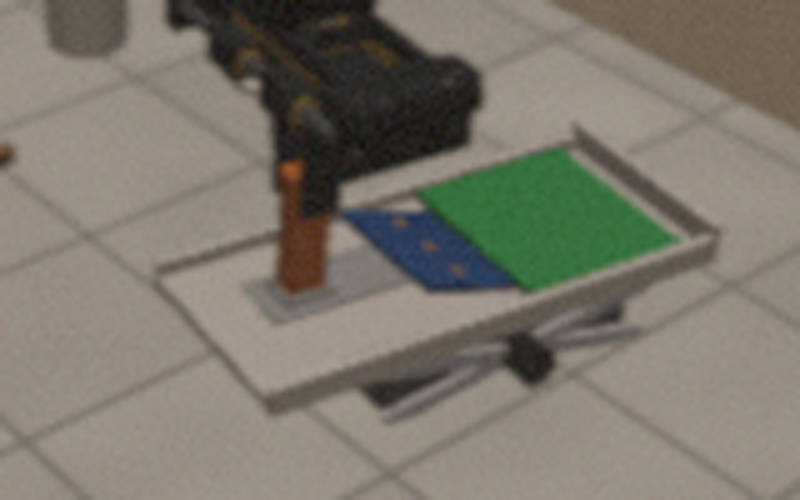

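The plate is raised about 0.3 rad on the blade, with the near edge at about (350,210) to (430,290), and it is hinging at the pad front. I'll carry on along the arc.

Call:
send_rows([
  {"dx":0.05,"dy":0,"dz":-0.25,"rx":0,"ry":0,"rz":0,"hand":1},
  {"dx":0.13,"dy":0,"dz":-0.5,"rx":0,"ry":0,"rz":0,"hand":1},
  {"dx":0.25,"dy":0,"dz":-0.8,"rx":0,"ry":0,"rz":0,"hand":1},
  {"dx":0.38,"dy":0,"dz":-1.05,"rx":0,"ry":0,"rz":0,"hand":1},
  {"dx":0.52,"dy":0,"dz":-1.3,"rx":0,"ry":0,"rz":0,"hand":1},
  {"dx":0.68,"dy":0,"dz":-1.53,"rx":0,"ry":0,"rz":0,"hand":1},
  {"dx":0.85,"dy":0,"dz":-1.77,"rx":0,"ry":0,"rz":0,"hand":1},
  {"dx":1.03,"dy":0,"dz":-1.98,"rx":0,"ry":0,"rz":0,"hand":1},
  {"dx":1.22,"dy":0,"dz":-2.18,"rx":0,"ry":0,"rz":0,"hand":1},
  {"dx":1.41,"dy":0,"dz":-2.36,"rx":0,"ry":0,"rz":0,"hand":1},
  {"dx":1.41,"dy":0,"dz":-2.36,"rx":0,"ry":0,"rz":0,"hand":1},
])

```text
time_s: 18.25
tcp_pos: [0.5339, -0.0219, 0.1286]
orientation: [[0.987, -0.162, 0.001], [-0.162, -0.987, -0.0], [0.001, -0.0, -1.0]]
force: [0.2, -0.0, -1.4]
width: 0.177
grip_force: 55.0
```

```bash
python3 f.py; python3 look.py pics/s6.png
```

```text
18.45 [-0.39  0.39 -1.82  0.02  0.14 -0.03] [ 0.53329 -0.02189  0.12815] [-3.e-04  0.e+00 -1.e+00]
18.5 [-0.64 -1.   -2.65] [ 0.5333 -0.0219  0.1281]
```

View pics/s6.png

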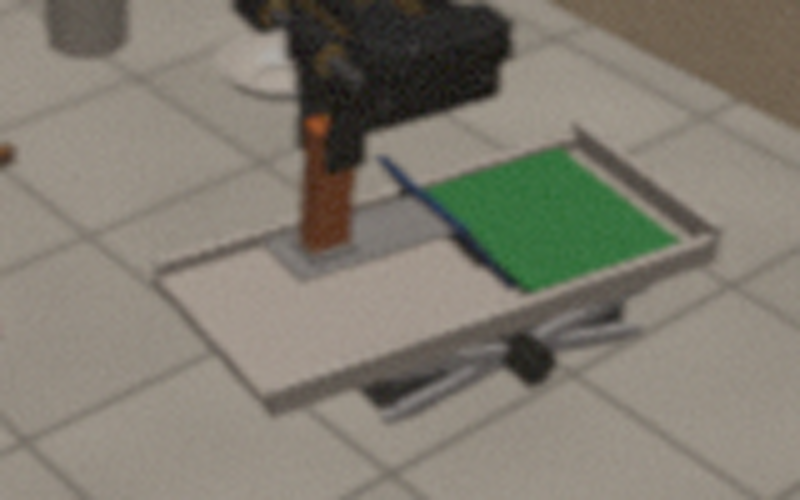

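The plate stands at about 0.95 rad, resting on the blade tip, with its upper edge at about (385,160). I'll continue past upright.

Call:
send_rows([
  {"dx":0.24,"dy":0,"dz":-0.18,"rx":0,"ry":0,"rz":0,"hand":1},
  {"dx":0.5,"dy":0,"dz":-0.36,"rx":0,"ry":0,"rz":0,"hand":1},
  {"dx":0.75,"dy":0,"dz":-0.52,"rx":0,"ry":0,"rz":0,"hand":1},
  {"dx":1.03,"dy":0,"dz":-0.65,"rx":0,"ry":0,"rz":0,"hand":1},
  {"dx":1.32,"dy":0,"dz":-0.77,"rx":0,"ry":0,"rz":0,"hand":1},
  {"dx":1.62,"dy":0,"dz":-0.87,"rx":0,"ry":0,"rz":0,"hand":1},
  {"dx":1.92,"dy":0,"dz":-0.94,"rx":0,"ry":0,"rz":0,"hand":1},
  {"dx":2.22,"dy":0,"dz":-1.0,"rx":0,"ry":0,"rz":0,"hand":1},
  {"dx":2.5,"dy":0,"dz":-1.03,"rx":0,"ry":0,"rz":0,"hand":1},
  {"dx":2.75,"dy":0,"dz":-1.04,"rx":0,"ry":0,"rz":0,"hand":1},
  {"dx":3.0,"dy":0,"dz":-1.04,"rx":0,"ry":0,"rz":0,"hand":1},
  {"dx":3.2,"dy":0,"dz":-1.04,"rx":0,"ry":0,"rz":0,"hand":1},
  {"dx":3.4,"dy":0,"dz":-1.02,"rx":0,"ry":0,"rz":0,"hand":1},
  {"dx":3.6,"dy":0,"dz":-1.0,"rx":0,"ry":0,"rz":0,"hand":1},
  {"dx":3.6,"dy":0,"dz":-1.0,"rx":0,"ry":0,"rz":0,"hand":1},
])

```text
time_s: 20.0
tcp_pos: [0.5692, -0.0277, 0.1382]
orientation: [[0.987, -0.162, 0.0], [-0.162, -0.987, -0.0], [0.0, 0.0, -1.0]]
force: [-0.3, 0.2, -1.8]
width: 0.175
grip_force: 55.0
```

```bash
python3 f.py; python3 look.py pics/s7.png; python3 - <<'E'
from h import *
im,d=snap('side'); h,S,v=cv2.split(cv2.cvtColor(im,cv2.COLOR_RGB2HSV).astype(int)); rr,cc=np.mgrid[:384,:512]
m=(h>98)&(h<130)&(S>70)&(d>0)&(rr>120)&(rr<225)&(cc>250)&(cc<360)
P=mask_pts('side',m,d) if m.any() else np.zeros((1,3)); print(m.sum(),P.min(0).round(3),P.max(0).round(3))
E
```

```text
20.2 [-0.   -0.05 -0.96 -0.    0.01 -0.01] [ 0.56891 -0.0277   0.13825] [-1.e-04  0.e+00 -1.e+00]
165 [ 0.6425 -0.054   0.0697] ((651.19482421875, -44.29092025756836), (75.89823150634766, 59.36249542236328), 81.04601287841797)
20.25 [ 0.39 -0.12 -1.46] [ 0.5689 -0.0277  0.1383]
216 [ 0.614 -0.085  0.067] [ 0.684 -0.006  0.075]
```

View pics/s7.png

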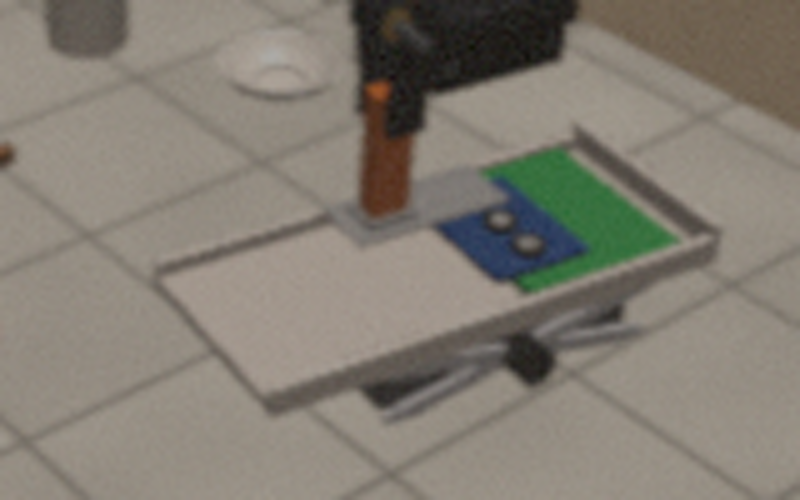

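The plate lies on its back with the polished discs up at about (500,220) and (528,243), mostly on the green pad, and the blade hovers clear above it. I'll take the lifter back.

```bash
python3 -c "
from h import *
go([.4341,.3022,.168],.1065)"
```

```text
go [-18.65 -30.37  -2.97] [-0.     -0.     -0.2693]
```

Call:
send_rows([
  {"dx":0,"dy":0,"dz":-2.97,"rx":0,"ry":0,"rz":0,"hand":1},
  {"dx":-3,"dy":-2,"dz":-2.97,"rx":0,"ry":0,"rz":0,"hand":1},
  {"dx":-5.5,"dy":-6,"dz":-2.97,"rx":0,"ry":0,"rz":-0.05,"hand":1},
  {"dx":-8,"dy":-10,"dz":-2.97,"rx":0,"ry":0,"rz":-0.1,"hand":1},
  {"dx":-10.5,"dy":-14,"dz":-2.97,"rx":0,"ry":0,"rz":-0.15,"hand":1},
  {"dx":-13,"dy":-18,"dz":-2.97,"rx":0,"ry":0,"rz":-0.2,"hand":1},
  {"dx":-15,"dy":-22,"dz":-2.97,"rx":0,"ry":0,"rz":-0.25,"hand":1},
  {"dx":-17,"dy":-26,"dz":-2.97,"rx":0,"ry":0,"rz":-0.269,"hand":1},
  {"dx":-18.2,"dy":-29,"dz":-2.97,"rx":0,"ry":0,"rz":-0.269,"hand":1},
  {"dx":-18.65,"dy":-30.37,"dz":-2.97,"rx":0,"ry":0,"rz":-0.269,"hand":1},
  {"dx":-18.65,"dy":-30.37,"dz":-2.97,"rx":0,"ry":0,"rz":-0.269,"hand":1},
  {"dx":-18.65,"dy":-30.37,"dz":-2.97,"rx":0,"ry":0,"rz":-0.269,"hand":1},
])

```text
time_s: 21.5
tcp_pos: [0.434, 0.3015, 0.1677]
orientation: [[0.994, 0.106, -0.001], [0.106, -0.994, -0.001], [-0.001, 0.001, -1.0]]
force: [-0.6, 0.2, -1.3]
width: 0.173
grip_force: 55.0
```

```bash
python3 -c "
from h import *
go([.4341,.3022,.168],.1065);go([.4341,.3022,.047],.1065)
im,d=snap('side'); h,S,v=cv2.split(cv2.cvtColor(im,cv2.COLOR_RGB2HSV).astype(int)); rr,cc=np.mgrid[:384,:512]
m=(h>98)&(h<130)&(S>70)&(d>0)&(rr>120)&(rr<225)&(cc>250)&(cc<360)
P=mask_pts('side',m,d);P=P[P[:,2]<.09]; A=np.c_[P[:,:2]-P[:,:2].mean(0),np.ones(len(P))]; print(len(P),np.linalg.lstsq(A,P[:,2],rcond=None)[0],cv2.minAreaRect(np.float32(P[:,:2]*1000)))
for c in ('side',):
  for r in tip_of(c,'blade_tip')[:3]:
    a=np.array(r['at']);i,j=a.round().astype(int);print(a,r['confidence'],pts(c,[a[::-1]],[d[i,j]]))
"
```

```text
go [ 0.01 -0.07 -0.03] [ 0.0008  0.0008 -0.0005]
go [ 0.02 -0.08 12.07] [ 0.0008  0.0008 -0.0005]
273 [-0.0076027  -0.00185459  0.07003335] ((648.7883911132812, -41.09699630737305), (84.08895874023438, 63.30656433105469), 81.68879699707031)
[201.7 155.4] 0.93 [[0.30177253 0.24004996 0.00094426]]
[161.9 173.2] 0.8 [[0.45395452 0.41001112 0.00135196]]
[135.2 200. ] 0.74 [[0.5022148  0.29748249 0.13394816]]
```

Call:
send_rows([
  {"dx":0,"dy":-0.05,"dz":4,"rx":0,"ry":0,"rz":0,"hand":1},
  {"dx":0,"dy":-0.05,"dz":7.5,"rx":0,"ry":0,"rz":0,"hand":1},
  {"dx":0,"dy":-0.05,"dz":10,"rx":0,"ry":0,"rz":0,"hand":1},
  {"dx":0,"dy":-0.05,"dz":11.5,"rx":0,"ry":0,"rz":0,"hand":1},
  {"dx":0,"dy":-0.05,"dz":12.1,"rx":0,"ry":0,"rz":0,"hand":1},
  {"dx":0,"dy":-0.05,"dz":12.3,"rx":0,"ry":0,"rz":0,"hand":1},
  {"dx":0,"dy":-0.05,"dz":12.4,"rx":0,"ry":0,"rz":0,"hand":1},
  {"dx":0,"dy":-0.05,"dz":12.45,"rx":0,"ry":0,"rz":0,"hand":1},
  {"dx":0,"dy":-0.05,"dz":12.48,"rx":0,"ry":0,"rz":0,"hand":1},
  {"dx":0,"dy":-0.05,"dz":12.48,"rx":0,"ry":0,"rz":0,"hand":1},
])

```text
time_s: 22.6
tcp_pos: [0.4343, 0.303, 0.0437]
orientation: [[0.994, 0.106, 0.001], [0.106, -0.994, 0.001], [0.001, -0.001, -1.0]]
force: [-0.9, -0.1, -1.3]
width: 0.177
grip_force: 55.0
```

```bash
python3 f.py
```

```text
22.8 [ 0.01 -0.16 -1.46 -0.04  0.01 -0.01] [0.43418 0.30281 0.04334] [ 2.e-04  3.e-04 -1.e+00]
```

Call:
send_rows([
  {"dx":0,"dy":0,"dz":0.05,"rx":0,"ry":0,"rz":0,"hand":1},
  {"dx":0,"dy":0,"dz":0.09,"rx":0,"ry":0,"rz":0,"hand":1},
  {"dx":0,"dy":0,"dz":0.09,"rx":0,"ry":0,"rz":0,"hand":1},
])

```text
time_s: 23.1
tcp_pos: [0.4341, 0.3028, 0.0424]
orientation: [[0.994, 0.106, 0.0], [0.106, -0.994, 0.0], [0.0, -0.0, -1.0]]
force: [-1.6, 0.2, 0.1]
width: 0.183
grip_force: 55.0
```

```bash
python3 f.py
```

```text
23.3 [-1.33  0.53  0.78 -0.02  0.34  0.  ] [0.43411 0.30278 0.04242] [ 1.e-04  1.e-04 -1.e+00]
```

Touching down on the rest. I'll release and retreat.

Call:
send_rows([
  {"dx":0,"dy":0,"dz":0,"rx":0,"ry":0,"rz":0,"hand":2.2},
  {"dx":0,"dy":0,"dz":0,"rx":0,"ry":0,"rz":0,"hand":3},
  {"dx":0,"dy":0,"dz":0,"rx":0,"ry":0,"rz":0,"hand":5},
  {"dx":0,"dy":0,"dz":0,"rx":0,"ry":0,"rz":0,"hand":5},
  {"dx":0,"dy":0,"dz":0,"rx":0,"ry":0,"rz":0,"hand":5},
  {"dx":0,"dy":0,"dz":-2,"rx":0,"ry":0,"rz":0,"hand":5},
  {"dx":0,"dy":0,"dz":-5,"rx":0,"ry":0,"rz":0,"hand":5},
  {"dx":0,"dy":0,"dz":-10,"rx":0,"ry":0,"rz":0,"hand":5},
  {"dx":0,"dy":0,"dz":-15,"rx":0,"ry":0,"rz":0,"hand":5},
  {"dx":-5,"dy":-5,"dz":-17,"rx":0,"ry":0,"rz":0,"hand":5},
  {"dx":-8,"dy":-10,"dz":-17,"rx":0,"ry":0,"rz":0,"hand":5},
  {"dx":-8,"dy":-15,"dz":-17,"rx":0,"ry":0,"rz":0,"hand":5},
  {"dx":-8,"dy":-15,"dz":-17,"rx":0,"ry":0,"rz":0,"hand":5},
  {"dx":-8,"dy":-15,"dz":-17,"rx":0,"ry":0,"rz":0,"hand":5},
])

```text
time_s: 24.7
tcp_pos: [0.3374, 0.4464, 0.2119]
orientation: [[0.994, 0.11, 0.0], [0.11, -0.994, 0.001], [0.0, -0.001, -1.0]]
force: [0.3, 0.1, 0.7]
width: 0.579
grip_force: 0.0
```

```bash
python3 - <<'E'
from h import *
im,d=snap('top'); cv2.imwrite('pics/t9.png',cv2.resize(im[100:250,140:305,::-1],(644,585),interpolation=cv2.INTER_CUBIC))
for c in('top','side'):
    im,d=snap(c); P=mask_pts(c,d>0,d); P=P[(abs(P[:,0]-.44)<.06)&(abs(P[:,1]-.3)<.05)]; Q=P[(P[:,2]>.05)&(P[:,2]<.12)]
    print(c,len(Q),Q.mean(0).round(4),Q.max(0).round(3))
E
```

```text
top 73 [0.4334 0.3006 0.0794] [0.447 0.314 0.092]
side 112 [0.433  0.2957 0.0718] [0.447 0.31  0.089]
```

View pics/t9.png

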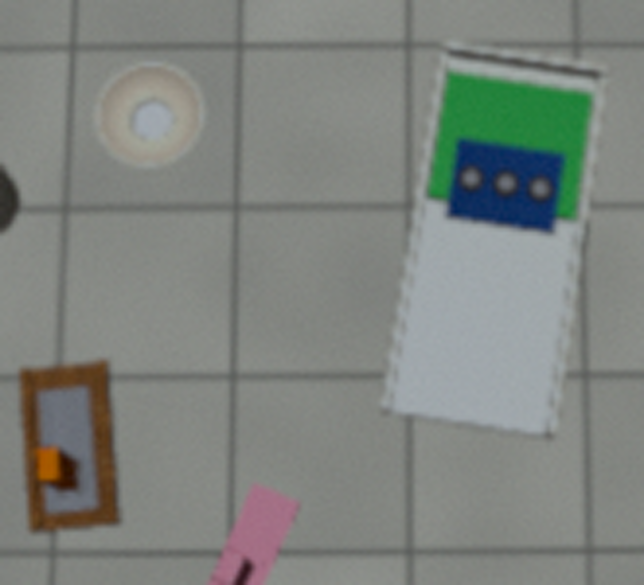

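The lifter stands back on its rest, with the grip at about (48,465). The plate lies on its back on the pad with its discs up at about (505,183).

```bash
python3 -c "
from h import *
print(robot.sign_off())"
```

```text
the job is handed in; nothing more can be done
None
```

I butted the plate against the step at about 5 N and tipped it onto its back on the green pad, specimens up and level, with about 18 mm of its near side overhanging the step; the lifter is back on its rest and the job was handed in at about 25 s, with no verdict reported.

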